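Park the rock, free the crate

TASK

The bare rock is staying on the counter to be catalogued and the wooden crate is going out to the display room. First press the brake pedal of the rock's dolly all the way down to lock it, then flick the brake pedal of the crate's dolly all the way up to release it. Leave the brake pedal of the dolly with the clear display case as you find it.

Things in the scene. Friction and masses are not known exactly. Their poses are not given: they have to be found in the camera images.
- rock_pedal (a point): Brake pedal of the dolly bearing the bare dark rock: steel bar 14 wide, 7 thick, sticking out towards the robot, ending in a black rubber pad 34 long, 26 wide, 9 thick (mm). Point: middle of the pad's top face. Its axes turn with the pedal: x along it towards the hinge, y the level hinge axis, z off the pad's top. Hinge line at x = 80, z = -4.5, 58 above the counter. Starts up or nearly so.
- crate_pedal (a point): Same point and axes on the like pedal of the dolly bearing the slatted wooden crate (120 x 120 x 104 mm). Starts down or nearly so. Pedals swing 50 degrees between stops: up (released) 38 degrees above level, point 111 mm up; down (locked) 12 degrees below level, point 46 mm up. About 2 N at the pad moves one; it stays where left. Can be pinched from above across its width and lifted.
- case_pedal (a point): Same point and axes on the like pedal of the dolly bearing the clear display case on a black base (112 x 112 x 100 mm). Starts at any angle; not to be moved.
- rock_dolly: Dolly with the rock (110 mm wide, 95 mm high); all three are alike: plywood board 180 x 140 mm, top 62 mm above the counter, on four small wheels, too heavy to budge. Origin: on the counter under the board's centre; x points away from the pedal, which is hinged at x = -105 mm, y = 0; z up. The loads stand 85 mm or more behind the pedals' pads.

How it is judged:
By the outcome, as a careful person would: the job done as asked, in the order asked, and still so for the second after the job is handed in, with the robot touching nothing.
It also fails if it takes over 51 s, if anything falls off the work surface, if the arm or the gripper's body presses on something with over 40 N, if the wrist force passes 120 N, or if a joint passes its speed limit or range.

ROBOT

A 6-joint arm with a two-finger parallel gripper is mounted at the origin on the work surface. World frame = base frame: x ahead of the robot, y to its left, z up, the work surface at z = 0. Lengths are in mm, angles in degrees, forces in N, time in s.
With the tool pointing down it reaches from about 350 to 850 mm from the base axis. Payload 8.1 kg.
Tool frame: the origin (TCP) lies on the centre line of the jaws, within the pads' length; the fingertips stand 19 mm ahead of it and the grasp point (between the pads) is the TCP; z points along the fingers, y is the line along which they close (so a half turn about z gives the same grasp; the last joint's range is limited). The gripper opens to 85 mm and grips with 20 to 120 N. Pads are 22 mm wide; open, the fingers measure 114 mm over their backs; the gripper's body (76 mm by 85 mm) begins 54 mm behind the grasp point. The pads swing forward as they close: fully open they stand 13 mm farther back than shut.
Start: joints at [64.893, 7.471, 85.268, -0, 87.261, -4.893], TCP at [207.295, 563.058, 250.292] pointing down, gripper open.
Joint ranges: [-169.43, 169.43], [-51.17, 129.36], [1.28, 143.12], [-76.62, 256.62], [0, 156.53], [-152.29, 152.29]. Speed limits (degrees/s): [136.94, 136.94, 159.86, 180, 180, 180].

INTERFACE

Orientations are given as [roll, pitch, yaw] about the fixed x, y, z axes, in that order (R = Rz(yaw) Ry(pitch) Rx(roll)).
In Python, from bench import r gives the robot as it stands. The module is installed in compiled form; this text tells all that it offers.
- The arm moves only by the tool servo_tool, never from a script. Its arguments are lists of equal length, an entry for each row: "fingers": the finger opening in m, from 0 to 0.0854; "linear": the shift along the tool's x, y, z in m, a list of three; "rotation": the turn, a rotation vector about the tool's x, y, z in degrees, a list of three. A call has 1 to 10 rows; each row is the pose to reach, as a shift and turn from the pose commanded when the call began, along the tool's axes at that moment; what a row does not reach only later rows make up. A row lasts 1/10 s, in which the tool goes at most 50 mm and 8.59 degrees, less where a joint would pass 70% of its speed; a pose out of reach is approached as far as the arm can. A call with a gripper value outside its range is refused whole. The fingers move at their own pace and stop on an object; "force" is the grip in N (left out, the last holds). Time passes only in rows, so rows that repeat a pose let the fingers close. It gives the time, the measured TCP pose, the force, the opening and the grip force at its end, in the units of the state.
- r.sense(): the state, without advancing time (a new reading comes with each control period).
- r.snapshot(name): name is "side" or "top" or "wrist"; returns a dict with "frame" (420x560x3 uint8, red, green, blue), "fx", "fy", "cx", "cy" (pixels), "camera_from_world" (4x4, takes a point from world to camera coordinates). Camera axes: x right, y up, looking along -z (the intrinsics and any distortion apply to the point x, -y, -z); pixel columns grow to the right and rows downward; lengths in mm; the calibration is good to about 2 mm. A picture is of the moment at which its call begins. There is no depth.
- r.hand_in(): hands the job in; it is judged then, once.
The state is a dict: "time": time; "joint_pos": joint angles; "qd": joint speeds; "joint_efforts": joint torques, N m; "tool_pos": TCP position; "tcp_rot": TCP orientation; "ft_force": force on the tool from outside, world axes, zero at the start; "wrist_torque": the same for the moment, N m; "finger_gap": finger opening in mm; "grip_force": force on a finger pad.
Only numpy, scipy, OpenCV 4.12 (cv2) and the standard library are available. Lean on these libraries where they do the work, as an engineer would, in place of code of your own. Each camera call takes 0.05 s, during which the arm holds its last target. There are 200 camera calls.

## Working session

There is one attempt and no reset: what is moved stays moved. The work goes in short steps, Python scripts to look and compute and a tool call to move; the robot and the scene stay as the last step left them, time stands still between calls to the robot, and variables do not carry over. Pictures are saved under pics/ and viewed, at most 10 in all, crops included, and the job is handed in when it is done.

Besides the shell and the picture viewer there is one more tool, called after ">>>" as name(argument=value, ...), one argument or row to a line, values as JSON. servo_tool: Moves the arm, as the interface text tells. Its arguments: {"type":"object","properties":{"fingers":{"type":"array","items":{"type":"number"}},"linear":{"type":"array","items":{"type":"array","items":{"type":"number"}}},"rotation":{"type":"array","items":{"type":"array","items":{"type":"number"}}},"force":{"type":"number"}},"required":["fingers","linear","rotation"]}

```bash
mkdir -p pics; cat > h.py <<'E'
import numpy as np, cv2
from bench import r
def snap(n,f):
    s=r.snapshot(n); cv2.imwrite(f'pics/{f}.png',s['frame'][:,:,::-1]); np.save(f'pics/{f}.npy',{k:s[k] for k in s},allow_pickle=True); return s
def load(f): return np.load(f'pics/{f}.npy',allow_pickle=True).item()
def ray(s,u,v):
    M=np.array(s['camera_from_world']);R=M[:3,:3];t=M[:3,3]
    d=R.T@np.array([(u-s['cx'])/s['fx'],-(v-s['cy'])/s['fy'],-1]); return -R.T@t,d/np.linalg.norm(d)
def onz(s,u,v,z):
    o,d=ray(s,u,v); return o+d*(z-o[2])/d[2]
def proj(s,p):
    M=np.array(s['camera_from_world']);c=M[:3,:3]@np.array(p,float)+M[:3,3]
    return s['cx']+s['fx']*c[0]/-c[2], s['cy']-s['fy']*c[1]/-c[2]
def tri(s1,p1,s2,p2):
    o1,d1=ray(s1,*p1);o2,d2=ray(s2,*p2)
    k=np.linalg.lstsq(np.stack([d1,-d2],1),o2-o1,rcond=None)[0]
    a=o1+k[0]*d1;b=o2+k[1]*d2; return (a+b)/2,np.linalg.norm(a-b)
E
python3 - <<'E'
from h import *
a=snap('side','side0');b=snap('top','top0')
for s in(a,b): print([k for k in s],s['fx'],s['cx'],s['cy'],ray(s,280,210))
print(r.sense())
E
```

```text
['frame', 'fx', 'fy', 'cx', 'cy', 'camera_from_world'] 479.6543912220924 277.11914493000484 209.61409792620717 (array([ 261.55672001, -873.08746129,  888.57301885]), array([ 0.26565913,  0.70551159, -0.65702255]))
['frame', 'fx', 'fy', 'cx', 'cy', 'camera_from_world'] 412.20982100452255 272.1044668309589 218.0302160592295 (array([ 520.26323597,    4.08988301, 1190.59301803]), array([ 0.09604799, -0.0298436 , -0.99492922]))
{'time': 0.1, 'joint_pos': array([ 6.48921129e+01,  7.51170411e+00,  8.53254859e+01, -4.83532194e-04,
        8.72636949e+01, -4.89287371e+00]), 'qd': array([ 0.09625806, -0.13973672, -0.17439692, -0.09755046,  0.02027956,
       -0.01705508]), 'joint_efforts': array([ 2.09055339e-03, -5.70962477e+01, -5.01934326e+01, -5.08815015e-05,
        8.52504512e-03,  5.84308282e-05]), 'tool_pos': array([207.09592446, 562.59970131, 249.31625959]), 'tcp_rot': array([-1.79899441e+02, -8.12359540e-03,  1.59785003e+02]), 'ft_force': array([ 0.17341475, -0.00231807, -0.98295198]), 'wrist_torque': array([ 0.00453195,  0.00059853, -0.03634598]), 'grip_force': 0.0, 'finger_gap': 85.1740105096488}
```

View pics/side0.png

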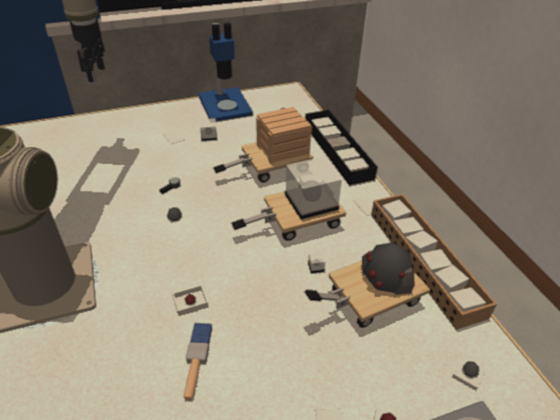

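View pics/top0.png

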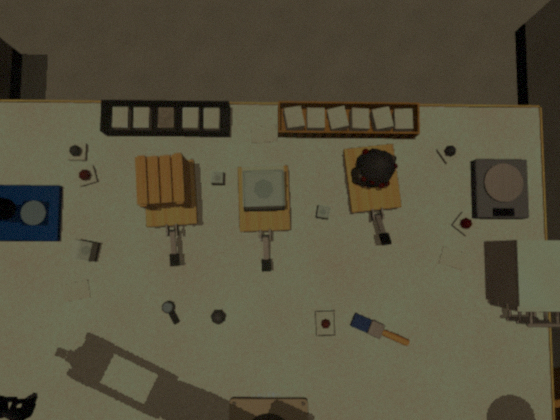

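The side view shows the pads at about (314,295) for the rock, (220,168) for the crate and (239,223) for the case. In the top view they are at (384,239), (174,260) and (266,265). I'll refine these with dark masks.

```bash
python3 - <<'E'
from h import *
S=load('side0');T=load('top0')
def blob(s,u,v,th,w=16):
    g=s['frame'].max(2).astype(int); sub=g[v-w:v+w,u-w:u+w]
    m=(sub<th).astype(np.uint8); n,l,st,c=cv2.connectedComponentsWithStats(m)
    i=min(range(1,n),key=lambda i:np.hypot(*(c[i]-w))-min(st[i,4],60)/6)
    pts=np.argwhere(l==i)[:,::-1].astype(np.float32)+[u-w,v-w]
    return c[i]+[u-w,v-w],st[i,4],cv2.minAreaRect(pts.astype(np.float32))
for n,ps,pt in(('rock',(314,295),(384,239)),('crate',(220,168),(174,260)),('case',(239,223),(266,265))):
    a=blob(S,*ps,45);b=blob(T,*pt,40)
    print(n,a,b,'\n ',tri(S,a[0],T,b[0]))
# boards in top: hue mask
hsv=cv2.cvtColor(T['frame'],cv2.COLOR_RGB2HSV)
for n,(u,v) in dict(rock=(375,207),crate=(172,217),case=(265,222)).items(): print(n,hsv[v,u],onz(T,u,v,62))
def crop(s,u,v,w=22): return cv2.resize(s['frame'][v-w:v+w,u-w:u+w,::-1],(260,260),interpolation=cv2.INTER_CUBIC)
cv2.imwrite('pics/crops.png',np.vstack([np.hstack([crop(S,314,295),crop(S,225,168),crop(S,245,220)]),np.hstack([crop(T,380,230),crop(T,174,250),crop(T,266,255)])]))
E
```

```text
rock (array([313.05319149, 295.23404255]), np.int32(94), ((313.5, 295.0), (15.0, 8.0), 0.0)) (array([384.31428571, 238.34285714]), np.int32(105), ((384.40570068359375, 238.1697998046875), (11.813008308410645, 9.203156471252441), 74.05460357666016)) 
  (array([ 552.94741076, -304.89872156,  103.93624562]), np.float64(1.2439743301918162))
crate (array([219.41860465, 168.23255814]), np.int32(43), ((219.40000915527344, 168.20001220703125), (4.427187919616699, 8.854375839233398), 71.56504821777344)) (array([174.4137931 , 259.27586207]), np.int32(87), ((174.0, 259.5), (11.0, 8.0), 90.0)) 
  (array([492.82015783, 258.59560504,  51.20965943]), np.float64(1.880543272049606))
case (array([238.34328358, 224.02985075]), np.int32(67), ((238.45001220703125, 223.85000610351562), (6.324554920196533, 10.435516357421875), 71.56504821777344)) (array([265.94680851, 264.89361702]), np.int32(94), ((266.0, 264.5), (11.0, 8.0), 90.0)) 
  (array([479.2199434 ,   7.37730361,  52.13826835]), np.float64(1.6197589344450647))
rock [ 22 146 105] [ 639.83014934 -291.95026364   62.        ]
crate [ 22 151 105] [607.36256978 266.00140271  62.        ]
case [ 21 141 105] [595.7857903   11.19549516  62.        ]
```

View pics/crops.png

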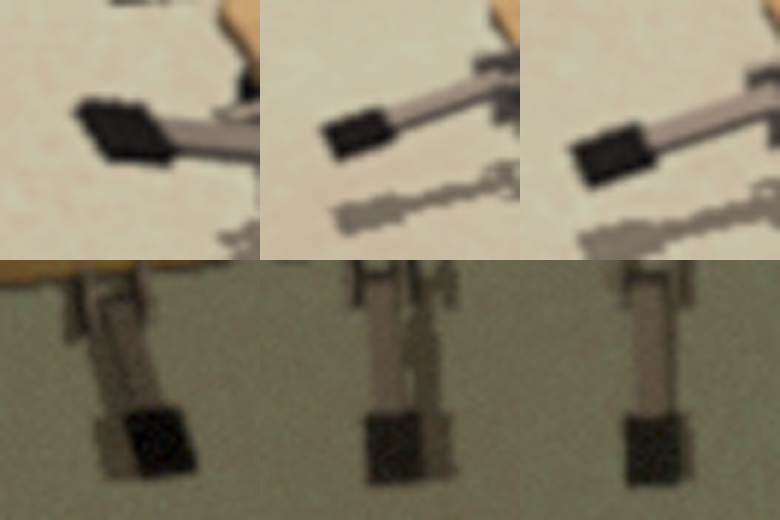

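The pads triangulate to sensible heights: rock about 104 mm, crate about 51 mm, case about 52 mm. The crops show the rock pedal slanting, with its hinge near top-view pixel (378,213). The crate hinge is near (173,231). Next I'll get the yaws.

```bash
python3 - <<'E'
from h import *
T=load('top0')
hsv=cv2.cvtColor(T['frame'],cv2.COLOR_RGB2HSV)
for n,h,pad in(('rock',(378.3,213.5),(552.9,-304.9)),('crate',(172.8,231),(492.8,258.6)),('case',(265.5,236),(479.2,7.4))):
    H=onz(T,*h,60); d=H[:2]-pad; print(n,H,'len',np.linalg.norm(d),'yaw',np.degrees(np.arctan2(d[1],d[0])))
m=cv2.inRange(hsv,(16,110,70),(30,255,255))
for n,(u0,u1,v0,v1) in dict(rock=(335,410,185,222),crate=(135,210,212,240),case=(225,300,212,245)).items():
    pts=[]
    for u in range(u0,u1):
        c=np.where(m[v0:v1,u])[0]
        if len(c)>5: pts.append((u,v0+c.max()))
    P=np.array([onz(T,u,v,60)[:2] for u,v in pts]); P=P[4:-4]
    k=np.polyfit(P[:,1],P[:,0],1); res=P[:,0]-np.polyval(k,P[:,1])
    print(n,'front edge ymid',P[:,1].mean(),'xmid',P[:,0].mean(),'w',np.ptp(P[:,1]),'yaw',-np.degrees(np.arctan(k[0])),res.std())
E
```

```text
rock [ 622.08094162 -301.40753722   60.        ] len 69.26904055323425 yaw 2.890010482923946
crate [569.10803068 263.27623286  60.        ] len 76.45117853609656 yaw 3.50675765935637
case [557.47003949   9.49226453  60.        ] len 78.29799903248518 yaw 1.5312294006790046
rock front edge ymid -291.0403009946736 xmid 633.7833014760428 w 119.32407594997233 yaw 7.5003731305309165 1.3991053339736694
crate front edge ymid 268.623836241 xmid 586.214899046043 w 114.54056729955394 yaw 4.34158372444008 1.4697251991163873
case front edge ymid 12.364175649487832 xmid 573.5326737512122 w 117.93380559933901 yaw 2.2297129859425358 1.4634539628089016
```

>>> servo_tool(
  fingers=[0,0,0,0,0,0,0,0,0,0],
  linear=[
    [-0.033,-0.037,0],
    [-0.066,-0.074,0],
    [-0.099,-0.111,0],
    [-0.132,-0.148,0],
    [-0.165,-0.185,0],
    [-0.198,-0.222,0],
    [-0.231,-0.259,0],
    [-0.264,-0.296,0],
    [-0.297,-0.333,0],
    [-0.31,-0.348,0],
  ],
  rotation=[
    [0,0,-3],
    [0,0,-6],
    [0,0,-9],
    [0,0,-12],
    [0,0,-15],
    [0,0,-18],
    [0,0,-21],
    [0,0,-25],
    [0,0,-25],
    [0,0,-25],
  ],
)

```text
time: 1.1
tool_pos: [378.6, 125.9, 250.1]
tcp_rot: [-179.9, 0.0, -175.4]
ft_force: [-0.4, 0.2, -0.8]
finger_gap: 0.1
grip_force: 0.0
```

>>> servo_tool(
  fingers=[0,0,0,0,0,0,0,0,0,0],
  linear=[
    [-0.014,-0.045,0],
    [-0.027,-0.09,0],
    [-0.041,-0.135,0],
    [-0.055,-0.18,0],
    [-0.068,-0.225,0],
    [-0.082,-0.27,0.01],
    [-0.096,-0.315,0.02],
    [-0.109,-0.36,0.03],
    [-0.123,-0.405,0.04],
    [-0.135,-0.445,0.05],
  ],
  rotation=[
    [0,0,0],
    [0,0,0],
    [0,0,0],
    [0,0,0],
    [0,0,0],
    [0,0,0],
    [0,0,0],
    [0,0,0],
    [0,0,0],
    [0,0,0],
  ],
)

```text
time: 2.1
tool_pos: [549.7, -305.0, 199.1]
tcp_rot: [180.0, -0.0, -175.3]
ft_force: [0.6, 0.4, 0.8]
finger_gap: 0.1
grip_force: 0.0
```

>>> servo_tool(
  fingers=[0,0,0],
  linear=[
    [0,0,0.02],
    [0,0,0.04],
    [0,0,0.045],
  ],
  rotation=[
    [0,0,0],
    [0,0,0],
    [0,0,0],
  ],
)

```text
time: 2.4
tool_pos: [547.8, -302.1, 151.4]
tcp_rot: [179.8, -0.3, -175.3]
ft_force: [-0.4, 0.3, -0.6]
finger_gap: 0.0
grip_force: 0.0
```

```bash
python3 - <<'E'
from h import *
s=snap('side','side1');w=snap('wrist','w1')
print(r.sense()['tool_pos'],r.sense()['tcp_rot'])
p=r.sense()['tool_pos'];print(proj(s,p-[0,0,19]))
f=lambda i:i[:,:,::-1]
a=cv2.resize(f(s['frame'])[220:340,250:410],(400,300));b=cv2.resize(f(w['frame']),(400,300))
cv2.imwrite('pics/c1.png',np.hstack([a,b]))
E
```

```text
[ 548.71438873 -302.1419309   153.80309093] [ 1.79890154e+02 -1.40357262e-01 -1.75209282e+02]
(np.float64(311.2899813934066), np.float64(285.08199848167413))
```

View pics/c1.png

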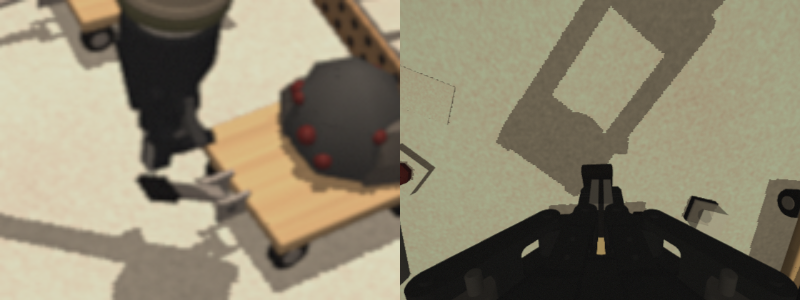

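The fingertips are right over the rock's pad: pad at crop (597,170), fingers at (600,180). Pressing now.

>>> servo_tool(
  fingers=[0,0,0,0,0,0,0,0],
  linear=[
    [0,0,0.012],
    [0.001,-0.001,0.024],
    [0.002,-0.001,0.036],
    [0.004,-0.001,0.048],
    [0.006,-0.001,0.06],
    [0.007,-0.001,0.07],
    [0.007,-0.001,0.078],
    [0.007,-0.001,0.078],
  ],
  rotation=[
    [0,0,0],
    [0,0,0],
    [0,0,0],
    [0,0,0],
    [0,0,0],
    [0,0,0],
    [0,0,0],
    [0,0,0],
  ],
)

```text
time: 3.3
tool_pos: [541.9, -303.8, 75.5]
tcp_rot: [179.9, -0.1, -175.2]
ft_force: [0.6, 0.7, 0.4]
finger_gap: -0.0
grip_force: 0.0
```

>>> servo_tool(
  fingers=[0,0,0,0,0],
  linear=[
    [0,0,0.003],
    [0,0,0.006],
    [0,0,0.008],
    [0,0,0.01],
    [0,0,0.01],
  ],
  rotation=[
    [0,0,0],
    [0,0,0],
    [0,0,0],
    [0,0,0],
    [0,0,0],
  ],
)

```text
time: 3.8
tool_pos: [543.0, -304.5, 67.3]
tcp_rot: [-180.0, 0.0, -175.2]
ft_force: [0.6, 0.5, 0.9]
finger_gap: 0.2
grip_force: 0.3
```

>>> servo_tool(
  fingers=[0,0,0],
  linear=[
    [0,0,0.002],
    [0,0,0.003],
    [0,0,0.003],
  ],
  rotation=[
    [0,0,0],
    [0,0,0],
    [0,0,0],
  ],
)

```text
time: 4.1
tool_pos: [543.2, -304.7, 66.5]
tcp_rot: [-180.0, 0.0, -175.2]
ft_force: [-4.9, 4.8, 15.8]
finger_gap: -0.1
grip_force: 8.4
```

```bash
python3 - <<'E'
from h import *
s=snap('side','side2');t=snap('top','top2')
print(r.sense()['tool_pos'],r.sense()['ft_force'])
f=lambda i:i[:,:,::-1]
a=cv2.resize(f(s['frame'])[240:345,260:400],(400,300),interpolation=2);b=cv2.resize(f(t['frame'])[175:280,320:460],(400,300),interpolation=2)
cv2.imwrite('pics/c2.png',np.hstack([a,b]))
E
```

```text
[ 543.1816373  -304.64816752   66.49124498] [-5.75240166  4.98566495 16.0850895 ]
```

View pics/c2.png

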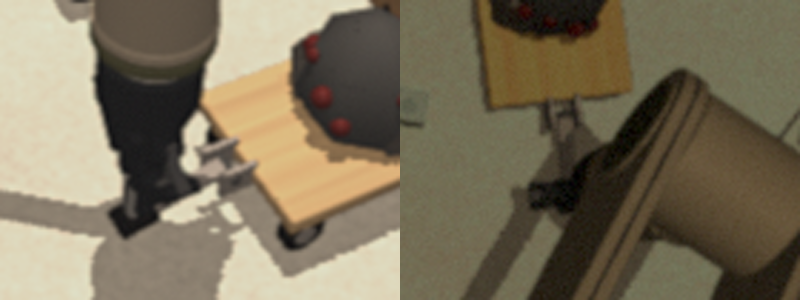

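The pad is at its lower stop: force jumped to 16 N with the tip at 47.5 mm. I'll give it one small extra push, then retreat and go to the crate.

>>> servo_tool(
  fingers=[0,0,0,0,0,0,0],
  linear=[
    [0,0,0.001],
    [0,0,0.001],
    [0,0,-0.02],
    [0,0,-0.06],
    [0,0,-0.1],
    [0,0,-0.14],
    [0,0,-0.15],
  ],
  rotation=[
    [0,0,0],
    [0,0,0],
    [0,0,0],
    [0,0,0],
    [0,0,0],
    [0,0,0],
    [0,0,0],
  ],
)

```text
time: 4.9
tool_pos: [544.8, -305.9, 220.6]
tcp_rot: [-179.7, 0.4, -175.2]
ft_force: [1.1, 0.0, -0.0]
finger_gap: -0.2
grip_force: 0.0
```

>>> servo_tool(
  fingers=[0,0,0,0.06,0.06,0.06,0.06,0.06,0.06,0.06],
  linear=[
    [0,0.045,0],
    [0,0.09,0],
    [0,0.135,0],
    [0,0.18,0],
    [0,0.225,0],
    [0,0.27,0],
    [0,0.315,0],
    [0,0.36,0],
    [0,0.405,0],
    [0,0.45,0],
  ],
  rotation=[
    [0,0,0],
    [0,0,0],
    [0,0,0],
    [0,0,0],
    [0,0,0],
    [0,0,0],
    [0,0,0],
    [0,0,0],
    [0,0,0],
    [0,0,0],
  ],
)

```text
time: 5.9
tool_pos: [504.4, 145.6, 213.6]
tcp_rot: [-180.0, -0.0, -175.2]
ft_force: [0.8, -0.7, -0.1]
finger_gap: 59.8
grip_force: 0.0
```

>>> servo_tool(
  fingers=[0.06,0.06,0.06,0.06,0.06],
  linear=[
    [0,0.045,0],
    [0.001,0.09,0.02],
    [0.003,0.116,0.05],
    [0.003,0.116,0.075],
    [0.003,0.116,0.075],
  ],
  rotation=[
    [0,0,0],
    [0,0,0],
    [0,0,0],
    [0,0,0],
    [0,0,0],
  ],
)

```text
time: 6.4
tool_pos: [488.9, 258.9, 134.1]
tcp_rot: [-179.8, -0.5, -175.1]
ft_force: [-0.2, -0.3, -0.1]
finger_gap: 60.0
grip_force: 0.0
```

```bash
python3 - <<'E'
from h import *
s=snap('side','side3');w=snap('wrist','w3');t=snap('top','top3')
q=r.sense();print(q['tool_pos'],q['tcp_rot'],q['finger_gap'],q['ft_force'])
S=load('side0')
def blob(s,u,v,th,w=16):
    g=s['frame'].max(2).astype(int)[v-w:v+w,u-w:u+w]
    n,l,st,c=cv2.connectedComponentsWithStats((g<th).astype(np.uint8));i=1+st[1:,4].argmax();return c[i]+[u-w,v-w],st[i,4]
a=blob(s,306,311,45);b=blob(t,381,240,40);print(a,b,tri(s,a[0],t,b[0]))
f=lambda i:i[:,:,::-1]
a=cv2.resize(f(s['frame'])[120:330,190:400],(400,400),interpolation=2);b=cv2.resize(f(w['frame']),(400,400))
cv2.imwrite('pics/c3.png',np.hstack([a,b]))
E
```

```text
[493.02994957 258.99364494 140.20125367] [ 1.79999731e+02  3.44629975e-02 -1.75252102e+02] 60.42152084658852 [-1.01059558 -0.34615183  0.46412861]
(array([306.57377049, 314.97540984]), np.int32(122)) (array([378.85869565, 243.23913043]), np.int32(92)) (array([ 541.19029411, -306.55529081,   44.09354493]), np.float64(1.7138656189237167))
```

View pics/c3.png

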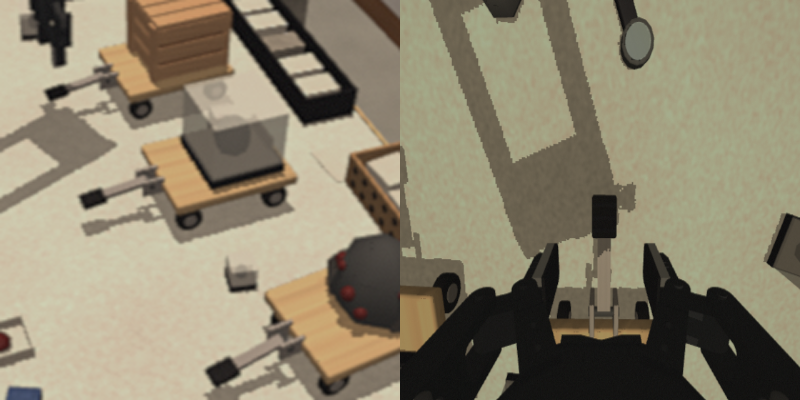

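The rock pad centre is now at z≈44, so it's locked. In the wrist view the crate pad (604,215) sits between the jaws (555 and 648). Next: descend and pinch.

>>> servo_tool(
  fingers=[0.06,0.06,0.06,0.06,0.0,0.0,0.0,0.0,0.0],
  linear=[
    [0,0,0.03],
    [0,0,0.06],
    [0,0,0.092],
    [0,0,0.092],
    [0,0,0.092],
    [0,0,0.092],
    [0,0,0.092],
    [0,0,0.092],
    [0,0,0.092],
  ],
  rotation=[
    [0,0,0],
    [0,0,0],
    [0,0,0],
    [0,0,0],
    [0,0,0],
    [0,0,0],
    [0,0,0],
    [0,0,0],
    [0,0,0],
  ],
  force=25,
)

```text
time: 7.45
tool_pos: [494.5, 262.0, 50.6]
tcp_rot: [179.7, 0.3, -175.2]
ft_force: [-1.1, 9.0, 0.9]
finger_gap: 25.2
grip_force: 31.3
```

>>> servo_tool(
  fingers=[0,0,0,0,0,0,0,0],
  linear=[
    [0,0.002,-0.006],
    [0,0.002,-0.013],
    [0,0.002,-0.02],
    [-0.002,0.002,-0.028],
    [-0.005,0.002,-0.035],
    [-0.007,0.002,-0.041],
    [-0.01,0.002,-0.047],
    [-0.01,0.002,-0.047],
  ],
  rotation=[
    [0,0,0],
    [0,0,0],
    [0,0,0],
    [0,0,0],
    [0,0,0],
    [0,0,0],
    [0,0,0],
    [0,0,0],
  ],
)

```text
time: 8.25
tool_pos: [502.2, 262.8, 95.8]
tcp_rot: [179.9, -0.0, -175.2]
ft_force: [-4.2, 3.9, 0.0]
finger_gap: 25.0
grip_force: 28.9
```

>>> servo_tool(
  fingers=[0,0,0,0,0],
  linear=[
    [-0.002,0,-0.003],
    [-0.005,0,-0.007],
    [-0.007,0,-0.01],
    [-0.008,0,-0.012],
    [-0.008,0,-0.012],
  ],
  rotation=[
    [0,0,0],
    [0,0,0],
    [0,0,0],
    [0,0,0],
    [0,0,0],
  ],
)

```text
time: 8.75
tool_pos: [509.9, 263.4, 107.0]
tcp_rot: [179.9, -0.1, -175.2]
ft_force: [-2.9, 4.4, -2.7]
finger_gap: 25.5
grip_force: 27.8
```

>>> servo_tool(
  fingers=[0,0,0,0],
  linear=[
    [-0.001,0,-0.002],
    [-0.002,0,-0.003],
    [-0.002,0,-0.004],
    [-0.002,0,-0.004],
  ],
  rotation=[
    [0,0,0],
    [0,0,0],
    [0,0,0],
    [0,0,0],
  ],
)

```text
time: 9.15
tool_pos: [512.4, 263.6, 110.7]
tcp_rot: [179.9, 0.0, -175.2]
ft_force: [1.7, 5.2, -8.3]
finger_gap: 25.1
grip_force: 27.1
```

```bash
python3 - <<'E'
from h import *
s=snap('side','side4');w=snap('wrist','w4')
f=lambda i:i[:,:,::-1]
a=cv2.resize(f(s['frame'])[100:205,180:320],(400,300),interpolation=2);b=cv2.resize(f(w['frame']),(400,300))
cv2.imwrite('pics/c4.png',np.hstack([a,b]))
E
```

```text
(no output)
```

View pics/c4.png

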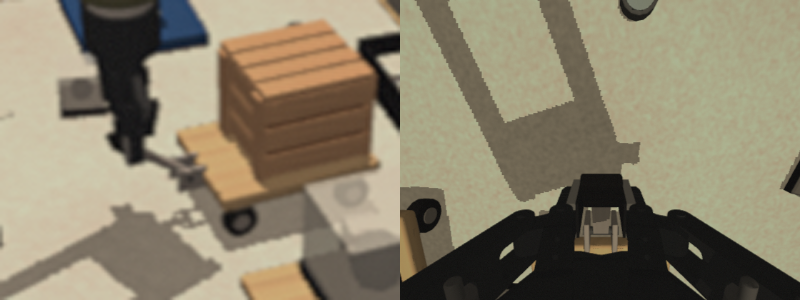

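The pad is still pinched and the pedal is raised steeply (pad near crop (130,150)). A little more to make sure it meets the stop.

>>> servo_tool(
  fingers=[0,0,0,0],
  linear=[
    [-0.001,0,-0.002],
    [-0.002,0,-0.003],
    [-0.002,0,-0.004],
    [-0.002,0,-0.004],
  ],
  rotation=[
    [0,0,0],
    [0,0,0],
    [0,0,0],
    [0,0,0],
  ],
)

```text
time: 9.65
tool_pos: [513.8, 263.6, 113.1]
tcp_rot: [180.0, -0.1, -175.2]
ft_force: [4.9, 8.7, -18.0]
finger_gap: 25.3
grip_force: 26.6
```

The force reached −18 N while the pad stopped following, so it's at the stop. Releasing, backing off upward, and checking.

>>> servo_tool(
  fingers=[0.06,0.06,0.06,0.06,0.06,0.06,0.06,0.06],
  linear=[
    [0,0,0],
    [0,0,0],
    [0,0,0],
    [0,0,-0.02],
    [0.02,0,-0.05],
    [0.06,0,-0.09],
    [0.1,0,-0.12],
    [0.1,0,-0.12],
  ],
  rotation=[
    [0,0,0],
    [0,0,0],
    [0,0,0],
    [0,0,0],
    [0,0,0],
    [0,0,0],
    [0,0,0],
    [0,0,0],
  ],
)

```text
time: 10.45
tool_pos: [414.1, 255.7, 240.3]
tcp_rot: [179.8, 0.4, -175.2]
ft_force: [0.9, 0.5, 1.5]
finger_gap: 60.0
grip_force: 0.0
```

```bash
python3 - <<'E'
from h import *
s=snap('side','side5');t=snap('top','top5')
q=r.sense();print(q['time'],q['tool_pos'],q['ft_force'])
def blob(s,u,v,th,w=14):
    g=s['frame'].max(2).astype(int)[v-w:v+w,u-w:u+w]
    n,l,st,c=cv2.connectedComponentsWithStats((g<th).astype(np.uint8));i=1+st[1:,4].argmax();return c[i]+[u-w,v-w],st[i,4]
for p in((508,263,108),(479,7,52)):
    P=[tuple(int(round(x)) for x in proj(k,p)) for k in(s,t)]
    a=blob(s,*P[0],45);b=blob(t,*P[1],40);print(P,a,b,tri(s,a[0],t,b[0]))
f=lambda i:i[:,:,::-1]
a=cv2.resize(f(s['frame'])[120:340,170:390],(400,400),interpolation=2);b=cv2.resize(f(t['frame'])[130:290,130:290],(400,400))
cv2.imwrite('pics/c5.png',np.hstack([a,b]))
E
```

```text
10.55 [415.08408446 255.32307036 236.75379618] [ 0.4038809   0.16975593 -0.1756521 ]
[(223, 150), (168, 254)] (array([223.33333333, 150.07407407]), np.int32(27)) (array([168.63218391, 253.47126437]), np.int32(87)) (array([508.99305149, 260.84409469, 110.3187254 ]), np.float64(1.410298178831648))
[(238, 224), (266, 265)] (array([238.4       , 224.07692308]), np.int32(65)) (array([265.95348837, 264.93023256]), np.int32(86)) (array([479.22891104,   7.32610592,  52.01604245]), np.float64(1.8552398952005407))
```

View pics/c5.png

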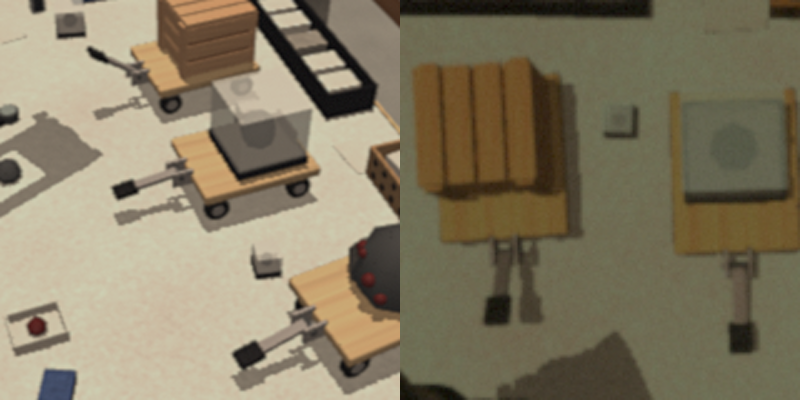

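The crate pad is up (z≈110, at crop (97,55)), the rock pad is down (250,352), and the case pad hasn't moved. The arm is clear of everything.

```bash
python3 -c "
from bench import r
print(r.hand_in())"
```

```text
the job is handed in; nothing more can be done
None
```

I pressed the rock dolly's brake pedal down to its stop first, then lifted the crate dolly's pedal up to its stop. The case pedal measured unchanged, and I handed the job in with the arm clear, at about 10.5 s on the robot's clock.

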